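# Put the vessels away in the gated pen, like with like

## Robot

A 6-joint arm with a two-finger parallel gripper is mounted at the origin on a cart in front of the work surface, level with it; the furniture and walls round the work are solid. World frame = base frame: x ahead of the robot, y to its left, z up, the work surface at z = 0. Lengths are in m, angles in rad, forces in N, time in s.
With the tool pointing down it reaches from about 0.25 to 0.725 m from the base axis. Payload 4 kg.
Tool frame: the origin (TCP) lies at the very end of the fingers, on their centre line; the grasp point (between the pads) lies 19 mm behind it (arm.grip_depth is the distance from the TCP to the grasp point, in m); z points along the fingers, y is the line along which they close (so a half turn about z gives the same grasp; the last joint's range is limited). The gripper opens to 85 mm and grips with 20 to 120 N. Pads are 22 mm wide; open, the fingers measure 114 mm over their backs; the gripper's body (76 mm by 85 mm) begins 54 mm behind the grasp point. The pads swing forward as they close: fully open they stand 13 mm farther back than shut.
Start: joints at [1.205, 0.241, 0.005, 1.335, 0, 1.571], TCP at [0.179, 0.467, 0.231] pointing down, gripper open.
Joint ranges: [-2.72, 2.72], [-1.05, 1.87], [-1.09, 1.28], [-1.99, 2.15], [-1.42, 1.44], [-3.14, 3.14]. Speed limits (rad/s): [2.79, 2.79, 3.14, 3.14, 3.14, 3.14].

## Interface

Orientations are given as a unit quaternion [x, y, z, w].
In Python, from bench import arm gives the robot as it stands.
- The arm moves only by the shell command python3 steer.py 'ROWS' [FORCE]. ROWS is a JSON list of rows, 1 to 10 of them, each of 5 numbers: the finger opening in m, then dx, dy, dz in m, then a turn about the tool's z in rad; each row shifts and turns the commanded pose from where the row before left it, along the tool's axes as they then stand; what a row does not reach is not made up. A row lasts 1/8 s, in which the tool goes at most 0.0625 m and 0.188 rad, less where a joint would pass 70% of its speed; a pose out of reach is approached as far as the arm can. The fingers move at their own pace and stop on an object; FORCE is the grip in N (left out, the last holds). Time passes only in rows, so rows that do not move let the fingers close. It prints the time, the measured TCP pose, the force, the opening and the grip force at its end. Input that does not fit is refused with a message, and nothing moves.
- arm.state(): the state, without advancing time (a new reading comes with each control period).
- arm.get_image(name): name is "scene" or "top"; returns a dict with "image" (384x512x3 uint8, blue, green, red), "fx", "fy", "cx", "cy" (pixels), "world_from_camera" (4x4, takes a point from camera to world coordinates). Camera axes: x right, y up, looking along -z (the intrinsics and any distortion apply to the point x, -y, -z); pixel columns grow to the right and rows downward; lengths in m; the calibration is good to about 2 mm. A picture is of the moment at which its call begins. There is no depth.
- arm.sign_off(): hands the job in; it is judged then, once.
The state is a dict: "clock": time; "joint_positions": joint angles; "qd": joint speeds; "joint_efforts": joint torques, N m; "tool_pos": TCP position; "ee_rot": TCP orientation; "ft_force": force on the tool from outside, world axes, zero at the start; "ft_torque": the same for the moment, N m; "opening": finger opening in m; "gripper_force": force on a finger pad.
Only numpy, scipy, OpenCV 4.12 (cv2) and the standard library are available. Lean on these libraries where they do the work, as an engineer would, in place of code of your own. Each camera call takes 0.05 s, during which the arm holds its last target. There are 200 camera calls.

## Task

One vessel already stands in the low wooden pen: see whether it is a brown bottle or a conical flask. Squeeze the thumb lever to lift the latch bar out of its catch, swing the gate wide open, carry every other vessel of that same kind upright in through the gateway (never over the fence) and stand it on the table inside the pen, leaving the vessels of the other kind and the one already in the pen where they stand. When all are in, swing the gate fully shut so that the latch bar drops back into its catch.

Things in the scene. Friction and masses are not known exactly. Their poses are not given: they have to be found in the camera images.
- pen: low wooden pen fixed on the table: fence of two 10 mm rails on posts, 90 mm high (posts 96), open at the top, no floor. Origin: its middle at table height, z up. Clear inside x +-130, y +-125 mm. Gateway in the +y side (centre line y = +130), clear for x = -84 to +84 mm. Pen axes are those of the world turned by at most 0.15 rad
- gate (a joint): angle of the wooden gate in the gateway, rad: 0 shut, grows as its free end swings outward, away from the pen (clockwise from above); stops at 1.9. It stays where it is left (0.04 N m friction). Shut, it runs from the hinge 160 mm along pen -x; 10 mm thick, top at 90 mm. Opens only with the latch bar lifted
- gate_hinge (a point): point on the gate's vertical hinge axis (pen x = +82, y = +130 mm), 80 mm above the table; its frame turns with the gate: x points along the gate from the free end to the hinge, y to its outer face, z up
- gate_end (a point): top corner of the gate at its free end, 160 mm from the hinge axis, mid-thickness, 90 mm high
- gate_grip (a point): grip point on the gate, 125 mm up, 98 mm from the hinge axis, 11 mm to the outer side: middle of the squeezed pair of thumb lever and fixed steel post, in line along the gate, tops 138 mm up. With the latch down the lever's outer face is 29 mm from it (free-end side), the post's 11 mm (hinge side); fully squeezed both are 11 mm. Grip from above, closing along the gate
- latch (a joint): angle of the gravity latch, rad: 0 bar level (down), grows as its tip rises, stops at 0.34. Squeezing the lever towards the post (20 N is ample) raises it; 0.2 clears the catch, and must be held till the gate has swung 0.25 rad. Let go, the bar falls by its weight. Pushed shut (under 10 N) the bar rides up the catch's slope and drops behind its lip by itself
- latch_lever (a point): middle of the steel thumb roll at the top of the thumb lever: 10 mm thick, 24 mm long across the gate, 130 mm up, 54 mm above the latch's pivot (which is 122 mm from the hinge axis, 76 mm up, on the gate's outer face)
- latch_bar_tip (a point): end of the round latch bar (8 mm thick, 66 mm from the pivot, past the gate's free end, in the steel catch on the gate post when shut); 76 mm up when down
- bottle_a: brown glass reagent bottle with a black screw cap, 65 mm in diameter, 136 mm tall, 0.37 kg, heavy at the foot; the cap is 46 mm in diameter and takes up z = 112 to 136 mm: grip it there from above. Origin at the centre of the underside, z up the bottle; starts outside the pen, may be absent
- bottle_b: brown glass reagent bottle with a black screw cap, 65 mm in diameter, 136 mm tall, 0.37 kg, heavy at the foot; the cap is 46 mm in diameter and takes up z = 112 to 136 mm: grip it there from above. Origin at the centre of the underside, z up the bottle; starts outside the pen, may be absent
- bottle_c: brown glass reagent bottle with a black screw cap, 65 mm in diameter, 136 mm tall, 0.37 kg, heavy at the foot; the cap is 46 mm in diameter and takes up z = 112 to 136 mm: grip it there from above. Origin at the centre of the underside, z up the bottle; starts outside the pen, may be absent
- flask_p: clear glass conical flask, 96 mm in diameter at the foot, 160 mm tall, 0.27 kg, heavy at the foot; it meets the fingers as an even cone, about 51 mm across at z = 120 mm and 42 mm at the rim: grip the neck from above, tips at z = 120 mm, open 60 mm or more. Origin at the centre of the underside, z up the flask; starts outside the pen, may be absent
- flask_q: clear glass conical flask, 96 mm in diameter at the foot, 160 mm tall, 0.27 kg, heavy at the foot; it meets the fingers as an even cone, about 51 mm across at z = 120 mm and 42 mm at the rim: grip the neck from above, tips at z = 120 mm, open 60 mm or more. Origin at the centre of the underside, z up the flask; starts outside the pen, may be absent
- flask_r: clear glass conical flask, 96 mm in diameter at the foot, 160 mm tall, 0.27 kg, heavy at the foot; it meets the fingers as an even cone, about 51 mm across at z = 120 mm and 42 mm at the rim: grip the neck from above, tips at z = 120 mm, open 60 mm or more. Origin at the centre of the underside, z up the flask; starts outside the pen, may be absent
- bottle_first: brown glass reagent bottle with a black screw cap, 65 mm in diameter, 136 mm tall, 0.37 kg, heavy at the foot; the cap is 46 mm in diameter and takes up z = 112 to 136 mm: grip it there from above. Origin at the centre of the underside, z up the bottle; it or flask_first stands in the pen from the start, the other outside
- flask_first: clear glass conical flask, 96 mm in diameter at the foot, 160 mm tall, 0.27 kg, heavy at the foot; it meets the fingers as an even cone, about 51 mm across at z = 120 mm and 42 mm at the rim: grip the neck from above, tips at z = 120 mm, open 60 mm or more. Origin at the centre of the underside, z up the flask; it or bottle_first stands in the pen from the start, the other outside

How it is judged:
On the way, in this order (a step that is already met when the one before it is completed fails the run):
1. the latch bar is lifted while the gate is still shut (value of joint latch above 0.2 rad and value of joint gate below 0.15 rad).
2. the gate is swung wide open (value of joint gate above 1.1 rad), for 0.2 s.
3. all vessels of the kind found in the pen stand inside it ((((x of bottle_first in the frame of pen between -0.13 and 0.13 m and y of bottle_first in the frame of pen between -0.12 and 0.12 m) and (x of bottle_a in the frame of pen between -0.13 and 0.13 m and y of bottle_a in the frame of pen between -0.12 and 0.12 m and angle between bottle_a's own z axis and vertical below 0.12 rad and height (world z) of bottle_a below 0.01 m and linear speed of bottle_a below 0.02 m/s) and (x of bottle_b in the frame of pen between -0.13 and 0.13 m and y of bottle_b in the frame of pen between -0.12 and 0.12 m and angle between bottle_b's own z axis and vertical below 0.12 rad and height (world z) of bottle_b below 0.01 m and linear speed of bottle_b below 0.02 m/s) and (x of bottle_c in the frame of pen between -0.13 and 0.13 m and y of bottle_c in the frame of pen between -0.12 and 0.12 m and angle between bottle_c's own z axis and vertical below 0.12 rad and height (world z) of bottle_c below 0.01 m and linear speed of bottle_c below 0.02 m/s)) or ((x of flask_first in the frame of pen between -0.13 and 0.13 m and y of flask_first in the frame of pen between -0.12 and 0.12 m) and (x of flask_p in the frame of pen between -0.13 and 0.13 m and y of flask_p in the frame of pen between -0.12 and 0.12 m and angle between flask_p's own z axis and vertical below 0.12 rad and height (world z) of flask_p below 0.01 m and linear speed of flask_p below 0.02 m/s) and (x of flask_q in the frame of pen between -0.13 and 0.13 m and y of flask_q in the frame of pen between -0.12 and 0.12 m and angle between flask_q's own z axis and vertical below 0.12 rad and height (world z) of flask_q below 0.01 m and linear speed of flask_q below 0.02 m/s) and (x of flask_r in the frame of pen between -0.13 and 0.13 m and y of flask_r in the frame of pen between -0.12 and 0.12 m and angle between flask_r's own z axis and vertical below 0.12 rad and height (world z) of flask_r below 0.01 m and linear speed of flask_r below 0.02 m/s)))), for 0.3 s.
At the end, for the whole second after the job is handed in: gate shut (< 0.05 rad), latch bar down (< 0.08 rad); every present vessel of the kind first in the pen stands upright (< 0.12 rad) inside it; the other kind stand upright outside; these and the one first in the pen are within 100 mm of where they began; all still (value of joint gate below 0.05 rad and value of joint latch below 0.08 rad and (((x of bottle_first in the frame of pen between -0.13 and 0.13 m and y of bottle_first in the frame of pen between -0.12 and 0.12 m) and (x of bottle_a in the frame of pen between -0.13 and 0.13 m and y of bottle_a in the frame of pen between -0.12 and 0.12 m and angle between bottle_a's own z axis and vertical below 0.12 rad and height (world z) of bottle_a below 0.01 m and linear speed of bottle_a below 0.02 m/s) and (x of bottle_b in the frame of pen between -0.13 and 0.13 m and y of bottle_b in the frame of pen between -0.12 and 0.12 m and angle between bottle_b's own z axis and vertical below 0.12 rad and height (world z) of bottle_b below 0.01 m and linear speed of bottle_b below 0.02 m/s) and (x of bottle_c in the frame of pen between -0.13 and 0.13 m and y of bottle_c in the frame of pen between -0.12 and 0.12 m and angle between bottle_c's own z axis and vertical below 0.12 rad and height (world z) of bottle_c below 0.01 m and linear speed of bottle_c below 0.02 m/s) and (angle between bottle_first's own z axis and vertical below 0.12 rad and height (world z) of bottle_first below 0.01 m and linear speed of bottle_first below 0.02 m/s and distance of bottle_first from where it was at the start of the episode below 0.1 m) and (angle between flask_p's own z axis and vertical below 0.12 rad and height (world z) of flask_p below 0.01 m and linear speed of flask_p below 0.02 m/s and distance of flask_p from where it was at the start of the episode below 0.1 m and horizontal distance between flask_p and pen above 0.19 m) and (angle between flask_q's own z axis and vertical below 0.12 rad and height (world z) of flask_q below 0.01 m and linear speed of flask_q below 0.02 m/s and distance of flask_q from where it was at the start of the episode below 0.1 m and horizontal distance between flask_q and pen above 0.19 m) and (angle between flask_r's own z axis and vertical below 0.12 rad and height (world z) of flask_r below 0.01 m and linear speed of flask_r below 0.02 m/s and distance of flask_r from where it was at the start of the episode below 0.1 m and horizontal distance between flask_r and pen above 0.19 m) and (angle between flask_first's own z axis and vertical below 0.12 rad and height (world z) of flask_first below 0.01 m and linear speed of flask_first below 0.02 m/s and distance of flask_first from where it was at the start of the episode below 0.1 m and horizontal distance between flask_first and pen above 0.19 m)) or ((x of flask_first in the frame of pen between -0.13 and 0.13 m and y of flask_first in the frame of pen between -0.12 and 0.12 m) and (x of flask_p in the frame of pen between -0.13 and 0.13 m and y of flask_p in the frame of pen between -0.12 and 0.12 m and angle between flask_p's own z axis and vertical below 0.12 rad and height (world z) of flask_p below 0.01 m and linear speed of flask_p below 0.02 m/s) and (x of flask_q in the frame of pen between -0.13 and 0.13 m and y of flask_q in the frame of pen between -0.12 and 0.12 m and angle between flask_q's own z axis and vertical below 0.12 rad and height (world z) of flask_q below 0.01 m and linear speed of flask_q below 0.02 m/s) and (x of flask_r in the frame of pen between -0.13 and 0.13 m and y of flask_r in the frame of pen between -0.12 and 0.12 m and angle between flask_r's own z axis and vertical below 0.12 rad and height (world z) of flask_r below 0.01 m and linear speed of flask_r below 0.02 m/s) and (angle between flask_first's own z axis and vertical below 0.12 rad and height (world z) of flask_first below 0.01 m and linear speed of flask_first below 0.02 m/s and distance of flask_first from where it was at the start of the episode below 0.1 m) and (angle between bottle_a's own z axis and vertical below 0.12 rad and height (world z) of bottle_a below 0.01 m and linear speed of bottle_a below 0.02 m/s and distance of bottle_a from where it was at the start of the episode below 0.1 m and horizontal distance between bottle_a and pen above 0.19 m) and (angle between bottle_b's own z axis and vertical below 0.12 rad and height (world z) of bottle_b below 0.01 m and linear speed of bottle_b below 0.02 m/s and distance of bottle_b from where it was at the start of the episode below 0.1 m and horizontal distance between bottle_b and pen above 0.19 m) and (angle between bottle_c's own z axis and vertical below 0.12 rad and height (world z) of bottle_c below 0.01 m and linear speed of bottle_c below 0.02 m/s and distance of bottle_c from where it was at the start of the episode below 0.1 m and horizontal distance between bottle_c and pen above 0.19 m) and (angle between bottle_first's own z axis and vertical below 0.12 rad and height (world z) of bottle_first below 0.01 m and linear speed of bottle_first below 0.02 m/s and distance of bottle_first from where it was at the start of the episode below 0.1 m and horizontal distance between bottle_first and pen above 0.19 m)))); the robot touches nothing.
It fails at once if a vessel is lifted over the pen's fence (over the pen with its underside above the top rail, 90 mm) ((height (world z) of bottle_a above 0.09 m and x of bottle_a in the frame of pen between -0.145 and 0.145 m and y of bottle_a in the frame of pen between -0.14 and 0.14 m) or (height (world z) of bottle_b above 0.09 m and x of bottle_b in the frame of pen between -0.145 and 0.145 m and y of bottle_b in the frame of pen between -0.14 and 0.14 m) or (height (world z) of bottle_c above 0.09 m and x of bottle_c in the frame of pen between -0.145 and 0.145 m and y of bottle_c in the frame of pen between -0.14 and 0.14 m) or (height (world z) of flask_p above 0.09 m and x of flask_p in the frame of pen between -0.145 and 0.145 m and y of flask_p in the frame of pen between -0.14 and 0.14 m) or (height (world z) of flask_q above 0.09 m and x of flask_q in the frame of pen between -0.145 and 0.145 m and y of flask_q in the frame of pen between -0.14 and 0.14 m) or (height (world z) of flask_r above 0.09 m and x of flask_r in the frame of pen between -0.145 and 0.145 m and y of flask_r in the frame of pen between -0.14 and 0.14 m)).
Of bottle_a, bottle_b, bottle_c only 2 to 3 are there at a start; the rules pass over those that are not, and their reading is None.
Of flask_p, flask_q, flask_r only 2 to 3 are there at a start; the rules pass over those that are not, and their reading is None.
At some moment in a run one of bottle_a, bottle_b, bottle_c, flask_p, flask_q, flask_r may be knocked a few centimetres aside while the robot is not near it.
Once in a run the grip may slacken for a moment while it holds something.
It also fails if it takes over 210 s, if anything falls off the work surface, if the arm or the gripper's body presses on something with over 40 N, if the wrist force passes 120 N, or if a joint passes its speed limit or range.

## Working session

There is one attempt and no reset: what is moved stays moved. The work goes in short steps, Python scripts to look and compute and a shell command to move; the robot and the scene stay as the last step left them, time stands still between calls to the robot, and variables do not carry over. Pictures are saved under pics/ and viewed, at most 14 in all, crops included, and the job is handed in when it is done.

```bash
ls; mkdir -p pics
python3 - <<'E'
from bench import arm
import cv2
for n in("scene","top"):
    d=arm.get_image(n); cv2.imwrite(f"pics/{n}0.png",d["image"]); print(n,d["fx"],d["fy"],d["cx"],d["cy"],d["world_from_camera"],[k for k in d])
s=arm.state();print(s["tool_pos"],s["ee_rot"],s["opening"],s["clock"])
E
```

```text
bench.py
pics
steer.py
scene 452.05844497216407 452.05844497216407 259.5021902633392 186.3186965108132 [[-0.99188876 -0.07871068  0.09980644  0.72423334]
 [ 0.12491234 -0.45825346  0.88000038  1.42275879]
 [-0.02352878  0.88532954  0.46436839  0.82393608]
 [ 0.          0.          0.          1.        ]] ['image', 'fx', 'fy', 'cx', 'cy', 'world_from_camera']
top 418.35775007473046 418.35775007473046 256.6318281999901 189.8873565138783 [[ 2.29746765e-02  9.93463304e-01 -1.11816041e-01  3.94275368e-01]
 [-9.99733639e-01  2.30759405e-02 -3.88646340e-04  2.76240385e-02]
 [ 2.19415443e-03  1.11795187e-01  9.93728847e-01  1.42170247e+00]
 [ 0.00000000e+00  0.00000000e+00  0.00000000e+00  1.00000000e+00]] ['image', 'fx', 'fy', 'cx', 'cy', 'world_from_camera']
[0.17864791 0.46637906 0.23051774] [ 1.81887515e-01  9.83318891e-01 -9.28509149e-04 -1.67291650e-04] 0.08555151281691896 0.1
```
View pics/scene0.png

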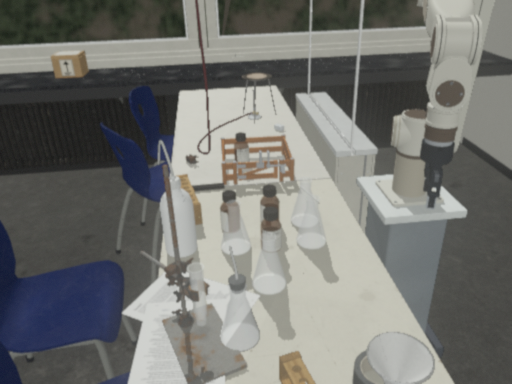

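View pics/top0.png

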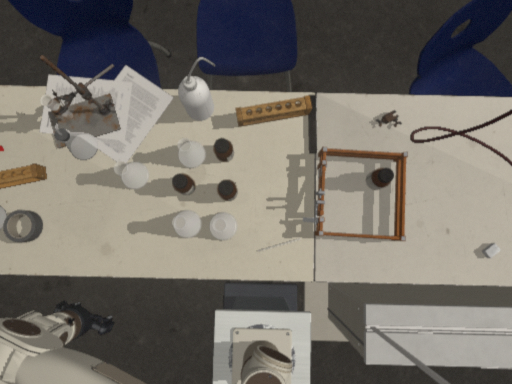

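Create h.py:
```python
from bench import arm
import cv2, numpy as np
from scipy.spatial.transform import Rotation as R
def cam(n):
    d=arm.get_image(n); return d
def load(n,i): # cached calibration
    pass
def ray(d,u,v):
    T=d["world_from_camera"]; r=T[:3,:3]@np.array([(u-d["cx"])/d["fx"],-(v-d["cy"])/d["fy"],-1.]); return T[:3,3],r/np.linalg.norm(r)
def onz(d,u,v,z):
    o,r=ray(d,u,v); return o+r*(z-o[2])/r[2]
def proj(d,p):
    T=d["world_from_camera"]; c=T[:3,:3].T@(np.array(p)-T[:3,3]); return np.array([d["cx"]+d["fx"]*c[0]/-c[2], d["cy"]-d["fy"]*c[1]/-c[2]])
def tri(d1,p1,d2,p2):
    o1,r1=ray(d1,*p1);o2,r2=ray(d2,*p2)
    s=np.linalg.lstsq(np.c_[r1,-r2],o2-o1,rcond=None)[0]
    a,b=o1+r1*s[0],o2+r2*s[1]; return (a+b)/2,np.linalg.norm(a-b)
def save(d,name,x0,y0,x1,y1,k):
    cv2.imwrite(f"pics/{name}.png",cv2.resize(d["image"][y0:y1,x0:x1],None,fx=k,fy=k,interpolation=cv2.INTER_CUBIC))
def tool():
    s=arm.state(); r=R.from_quat(s["ee_rot"]).as_matrix(); return np.array(s["tool_pos"]),r,s
def delta(p):
    t,r,s=tool(); return r.T@(np.array(p)-t)
```

Run:
```python
from h import *
t=cam("top");s=cam("scene")
save(t,"tc",110,130,310,250,4); save(t,"pc",305,135,420,250,5); save(s,"sc",180,110,340,310,3)
```

```text
(no output)
```

View pics/tc.png

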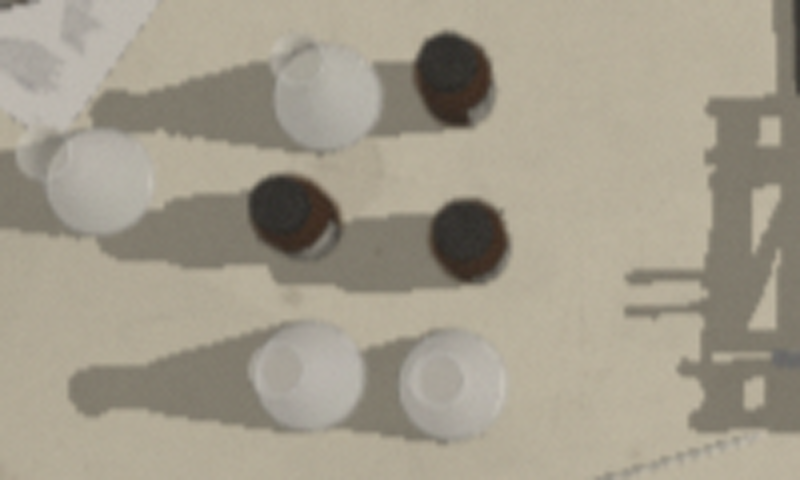

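View pics/pc.png

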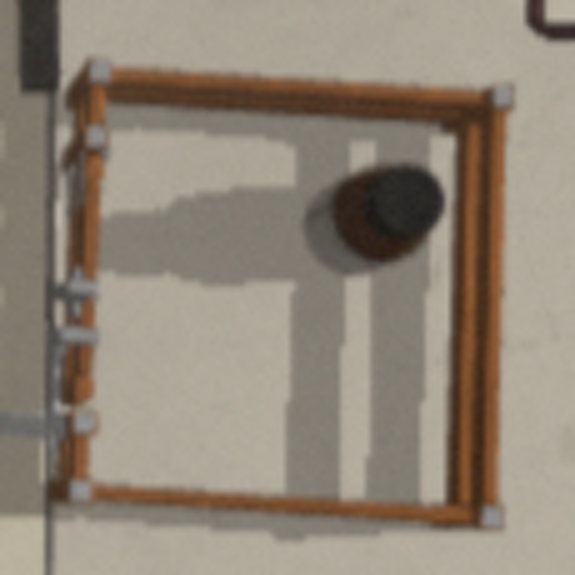

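View pics/sc.png

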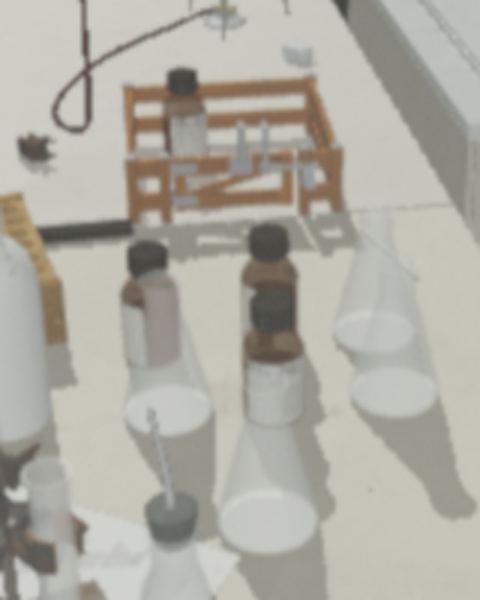

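```bash
cat >> h.py <<'E'
def caps(d,box,thr=75):
    x0,y0,x1,y1=box; im=d["image"][y0:y1,x0:x1]; im=cv2.resize(im,None,fx=4,fy=4,interpolation=cv2.INTER_CUBIC)
    mx=im.max(2).astype(int); mn=im.min(2).astype(int)
    m=((mx<thr)&(mx-mn<16)).astype(np.uint8); m=cv2.morphologyEx(m,cv2.MORPH_OPEN,np.ones((7,7)))
    n,l,st,c=cv2.connectedComponentsWithStats(m)
    return [(x0+(c[i][0]+.5)/4-.5,y0+(c[i][1]+.5)/4-.5,st[i][2:5]) for i in range(1,n) if 400<st[i][4]<6000]
E
python3 - <<'E'
from h import *
t=cam("top");s=cam("scene")
T=caps(t,(160,130,300,240))+caps(t,(340,155,400,230)); S=caps(s,(180,110,320,230))
for a in T:
    print("top",a[:2],a[2],onz(t,*a[:2],.124))
    for b in S:
        p,e=tri(t,a[:2],s,b[:2])
        if e<.012: print("   ",b[:2],b[2],p.round(4),e.round(4))
tc={'++':(325,149.4),'+-':(405.6,154.4),'--':(403,238.2),'-+':(321,233)}
sc={'++':(223,162.3),'+-':(223,140),'--':(284,137.3),'-+':(292.7,161)}
P={}
for k in tc:
    P[k]=onz(t,*tc[k],.096); print(k,P[k],tri(t,tc[k],s,sc[k]))
c=sum(P.values())/4; ex=P['++']+P['+-']-P['-+']-P['--']; ey=P['++']+P['-+']-P['+-']-P['--']
print(c,np.linalg.norm(ex)/4,np.linalg.norm(ey)/4,np.arctan2(ex[1],ex[0]),np.arctan2(-ey[0],ey[1]))
print('gate posts',onz(t,324,162,.096),onz(t,322,219.4,.096))
print('post,lever',onz(t,319.8,193,.138),onz(t,320,202.4,.138))
E
```

```text
top (np.float64(221.50278846153847), np.float64(145.69048076923076)) [  57   57 2600] [0.67815453 0.14228166 0.124     ]
    (np.float64(240.5961879432624), np.float64(137.24335106382978)) [ 30  23 564] [0.6339 0.1257 0.3151] 0.0049
    (np.float64(228.08123742454728), np.float64(197.50528169014086)) [ 43  20 497] [0.6809 0.1428 0.1166] 0.0023
top (np.float64(179.5909049691694), np.float64(181.19690787087416)) [  61   58 2757] [0.56204358 0.26964174 0.124     ]
top (np.float64(225.3634518224468), np.float64(187.568702634428)) [  59   59 2771] [0.54531218 0.12592101 0.124     ]
top (np.float64(384.95504758667573), np.float64(175.20360299116248)) [  64   59 2942] [ 0.59596602 -0.37311513  0.124     ]
    (np.float64(240.5961879432624), np.float64(137.24335106382978)) [ 30  23 564] [ 0.5963 -0.3749  0.118 ] 0.0012
    (np.float64(228.08123742454728), np.float64(197.50528169014086)) [ 43  20 497] [ 0.6563 -0.4836 -0.2306] 0.0104
++ [ 0.67993064 -0.18927384  0.096     ] (array([ 0.68155581, -0.19017958,  0.09101853]), np.float64(0.001088180043674436))
+- [ 0.66962668 -0.44907658  0.096     ] (array([ 0.67072891, -0.45440676,  0.07985518]), np.float64(0.004447736381044624))
-- [ 0.40103292 -0.43636082  0.096     ] (array([ 0.39893018, -0.44240485,  0.07726345]), np.float64(0.004500485532358539))
-+ [ 0.41138889 -0.17792079  0.096     ] (array([ 0.40968329, -0.18003515,  0.07956225]), np.float64(0.0039284707851325795))
[ 0.54049478 -0.31315801  0.096     ] 0.1344186255733047 0.1296636020479733 -0.04477962189941062 -0.03984424393268942
gate posts [ 0.63864719 -0.18625326  0.096     ] [ 0.4542837  -0.18083865  0.096     ]
post,lever [ 0.53358241 -0.16699618  0.138     ] [ 0.50449719 -0.16778921  0.138     ]
```

Bottle_first is in the pen (top px 382,177), so the brown bottles go in. Three stand outside, at top px (222,146), (180,182) and (227,188). The pen centre is about (0.5405, -0.313), yaw -0.042. First I'll turn the tool.

```bash
python3 steer.py '[[0.085, 0, 0, 0, -0.188], [0.085, 0, 0, 0, -0.188], [0.085, 0, 0, 0, -0.188], [0.085, 0, 0, 0, -0.188], [0.085, 0, 0, 0, -0.188], [0.085, 0, 0, 0, -0.188], [0.085, 0, 0, 0, -0.188], [0.085, 0, 0, 0, -0.188], [0.085, 0, 0, 0, -0.188], [0.085, 0, 0, 0, -0.188]]' 30
cat >> h.py <<'E'
def go(p,yaw=None):
    t,r,s=tool(); ya=np.arctan2(r[1,1],r[0,1]); print("tcp",t.round(4),"yawY",round(ya,4),"q",np.round(s["joint_positions"],2),"F",np.round(s["ft_force"],1),"op",round(s["opening"],4),"gf",round(s["gripper_force"],1),"t",s["clock"])
    print("delta tool",(r.T@(np.array(p)-t)).round(4), None if yaw is None else ("turn",round(-(yaw-ya),4)))
E
python3 -c "
from h import *
go([.5304,-.170,.20],3.0996)"
```

```text
clock: 1.55
tool_pos: [0.1788, 0.4668, 0.2312]
ee_rot: [-0.687, 0.726, -0.0, -0.0]
ft_force: [-0.2, 0.0, 0.0]
opening: 0.0854
gripper_force: 0.0
tcp [0.1788 0.4668 0.2312] yawY 3.0862 q [ 1.2   0.24  0.    1.34  0.   -0.31] F [-0.2  0.   0. ] op 0.0854 gf 0.0 t 1.55
delta tool [ 0.6164 -0.3863  0.0313] ('turn', np.float64(-0.0134))
```

```bash
python3 steer.py '[[0.085, 0.05, -0.031, 0, -0.0134], [0.085, 0.05, -0.031, 0, 0], [0.085, 0.05, -0.031, 0, 0], [0.085, 0.05, -0.031, 0, 0], [0.085, 0.05, -0.031, 0, 0], [0.085, 0.05, -0.031, 0, 0], [0.085, 0.05, -0.031, 0, 0], [0.085, 0.05, -0.031, 0, 0], [0.085, 0.05, -0.031, 0, 0], [0.085, 0.05, -0.031, 0, 0]]' >/dev/null
python3 steer.py '[[0.085, 0.05, -0.031, 0, 0], [0.085, 0.04, -0.025, 0, 0], [0.085, 0.02, -0.014, 0, 0], [0.085, 0, 0, 0, 0]]'>/dev/null
python3 -c "
from h import *
go([.5304,-.170,.20],3.0996)
s=cam('scene');t=cam('top');save(s,'g1s',200,120,320,220,5);save(t,'g1',290,140,370,240,5)"
```

```text
tcp [ 0.5287 -0.1625  0.2305] yawY 3.0908 q [-0.3   0.35  0.15  1.37  0.   -1.82] F [0.4 0.4 0.1] op 0.0851 gf 0.0 t 3.3
delta tool [ 0.0074 -0.0021  0.0305] ('turn', np.float64(-0.0088))
```

View pics/g1s.png

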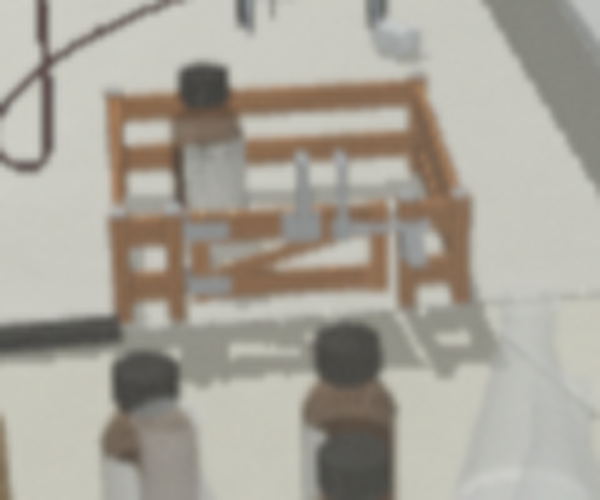

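The post top shows at scene px (260.4,150.4) and the lever top at (268.4,150). Next I'll triangulate both.

```bash
python3 -c "
from h import *
s=cam('scene');t=cam('top')
print(tri(t,(319.8,193),s,(260.4,150.6)),tri(t,(320,202.4),s,(268.4,150.2)))
for p in ([.5364,-.171,.138],[.5064,-.170,.138]): print(proj(s,p),proj(t,p))
go([.5304,-.170,.106],3.0996)"
python3 steer.py '[[0.085, 0.0070, -0.002, 0.03, -0.009], [0.085, 0, 0, 0.03, 0], [0.085, 0, 0, 0.03, 0], [0.085, 0, 0, 0.0345, 0], [0.085, 0, 0, 0, 0]]'
python3 -c "
from h import *
go([.5304,-.170,.106],3.0996)"
```

```text
(array([ 0.53512489, -0.16717999,  0.13888158]), np.float64(0.003307578993380339)) (array([ 0.50506734, -0.16789228,  0.1380901 ]), np.float64(0.0011716344650137913))
[260.37754423 150.50014767] [321.10228823 192.12240893]
[268.13137304 150.04973621] [320.72161079 201.80054868]
tcp [ 0.5278 -0.1601  0.2314] yawY 3.0945 q [-0.29  0.34  0.15  1.37  0.   -1.82] F [-0.1 -0.1 -0.7] op 0.085 gf 0.0 t 3.5
delta tool [ 0.0099 -0.0031  0.1254] ('turn', np.float64(-0.0051))
clock: 4.12
tool_pos: [0.5273, -0.1663, 0.1046]
ee_rot: [-0.694, 0.72, 0.003, -0.001]
ft_force: [-0.2, 0.7, 0.2]
opening: 0.0848
gripper_force: 0.0
tcp [ 0.5273 -0.1663  0.1046] yawY 3.1039 q [-0.31  0.43 -0.06  1.08  0.   -1.84] F [-0.2  0.7  0.2] op 0.0848 gf 0.0 t 4.125
delta tool [ 0.0036 -0.0032 -0.0014] ('turn', np.float64(0.0043))
```

```bash
python3 steer.py '[[0.085, 0.002, -0.002, 0, 0], [0.02, 0, 0, 0, 0], [0.02, 0, 0, 0, 0], [0.02, 0, 0, 0, 0], [0.02, 0, 0, 0, 0], [0.02, 0, 0, 0, 0], [0.02, 0, 0, 0, 0]]' 30
python3 -c "
from h import *
go([.5304,-.170,.106],3.0996)"
```

```text
clock: 5.0
tool_pos: [0.5294, -0.1699, 0.1075]
ee_rot: [-0.693, 0.721, 0.002, -0.001]
ft_force: [-5.6, 0.1, 9.7]
opening: 0.0245
gripper_force: 31.3
tcp [ 0.5294 -0.1699  0.1075] yawY 3.102 q [-0.31  0.44 -0.05  1.09 -0.   -1.84] F [-5.6  0.1  9.7] op 0.0245 gf 31.3 t 5.0
delta tool [ 0.0001 -0.001   0.0015] ('turn', np.float64(0.0024))
```

```bash
python3 steer.py '[[0.02, -0.0049, -0.0008, 0, 0.05], [0.02, -0.0049, -0.0008, 0, 0.05], [0.02, -0.0097, -0.0016, 0, 0.1], [0.02, -0.0097, -0.0016, 0, 0.1], [0.02, -0.0097, -0.0016, 0, 0.1]]' 
python3 -c "
from h import *
go([.5304,-.170,.106],3.0996)"
```

```text
clock: 5.62
tool_pos: [0.5435, -0.1323, 0.1075]
ee_rot: [-0.535, 0.845, 0.002, -0.001]
ft_force: [-5.1, 1.5, 8.1]
opening: 0.0247
gripper_force: 32.0
tcp [ 0.5435 -0.1323  0.1075] yawY 2.699 q [-0.24  0.44 -0.04  1.09  0.   -1.37] F [-5.1  1.5  8.1] op 0.0247 gf 32.0 t 5.625
delta tool [ 0.0397 -0.0043  0.0015] ('turn', np.float64(-0.4006))
```

Gate swinging (0.4 rad so far). I'll carry on to about 1.75.

```bash
python3 steer.py '[[0.02, -0.0097, -0.0016, 0, 0.1], [0.02, -0.0097, -0.0016, 0, 0.1], [0.02, -0.0097, -0.0016, 0, 0.1], [0.02, -0.0097, -0.0016, 0, 0.1], [0.02, -0.0097, -0.0016, 0, 0.1], [0.02, -0.0097, -0.0016, 0, 0.1], [0.02, -0.0097, -0.0016, 0, 0.1]]' >/dev/null
python3 steer.py '[[0.02, -0.0097, -0.0016, 0, 0.1], [0.02, -0.0097, -0.0016, 0, 0.1], [0.02, -0.0097, -0.0016, 0, 0.1], [0.02, -0.0097, -0.0016, 0, 0.1], [0.02, -0.0097, -0.0016, 0, 0.1], [0.02, -0.0097, -0.0016, 0, 0.1], [0.02, 0, 0, 0, 0], [0.02, 0, 0, 0, 0]]'
python3 -c "
from h import *
go([.5304,-.170,.106],3.0996-1.7)
t=cam('top');cv2.imwrite('pics/open.png',cv2.resize(t['image'][90:260,150:420],None,fx=2.9,fy=2.9))"
```

```text
clock: 7.5
tool_pos: [0.6571, -0.0896, 0.1076]
ee_rot: [0.083, 0.997, 0.001, 0.001]
ft_force: [0.8, 3.5, 3.3]
opening: 0.0247
gripper_force: 32.8
tcp [ 0.6571 -0.0896  0.1076] yawY 1.4042 q [-0.14  0.63  0.29  1.22  0.    0.03] F [0.8 3.5 3.3] op 0.0247 gf 32.8 t 7.5
delta tool [ 0.1117 -0.1003  0.0012] ('turn', np.float64(0.0046))
```

View pics/open.png

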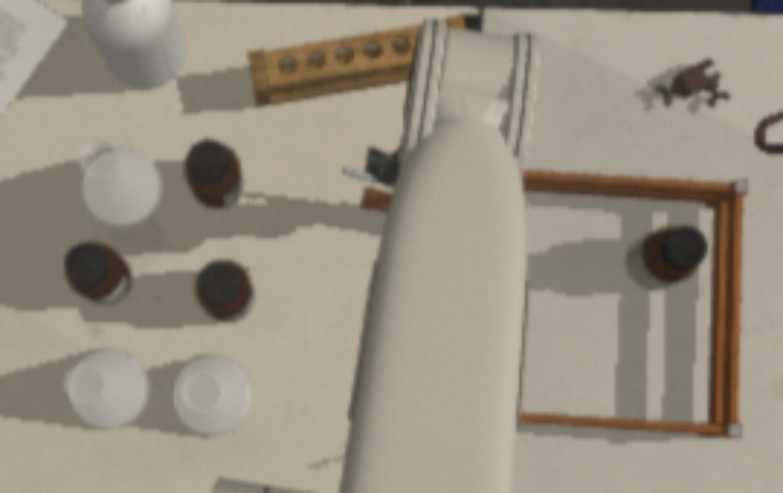

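```bash
python3 steer.py '[[0.085, 0, 0, 0, 0], [0.085, 0, 0, 0, 0], [0.085, 0, 0, 0, 0], [0.085, 0, 0, -0.03, 0], [0.085, 0, 0, -0.05, 0], [0.085, 0, 0, -0.05, 0], [0.085, 0, 0, 0, 0.187], [0.085, 0, 0, 0, 0.187], [0.085, 0, 0, 0, 0.187], [0.085, 0, 0, 0, 0.187]]' >/dev/null
python3 steer.py '[[0.085, 0, 0, 0, 0.187], [0.085, 0, 0, 0, 0.187], [0.085, 0, 0, 0, 0.187], [0.085, 0, 0, 0, 0.095], [0.085, 0, 0, 0, 0]]'>/dev/null
python3 -c "
from h import *
t=cam('top')
for a in caps(t,(160,130,300,240)): print(a[:2],a[2],onz(t,*a[:2],.124))
go([.5453,.1259,.24],0)"
```

```text
(np.float64(221.41756706408347), np.float64(145.64269746646795)) [  59   58 2684] [0.67830185 0.14255567 0.124     ]
(np.float64(179.54780945757997), np.float64(180.92941585535465)) [  61   59 2876] [0.56288371 0.26981319 0.124     ]
(np.float64(225.3681421446384), np.float64(187.55909333808336)) [  59   59 2807] [0.54534272 0.12590731 0.124     ]
tcp [ 0.6565 -0.091   0.2364] yawY -0.0001 q [-0.14  0.58  0.53  1.52 -0.    1.43] F [ 0.1  0.1 -0.1] op 0.0849 gf 0.0 t 9.475
delta tool [ 0.2169 -0.1112 -0.0036] ('turn', np.float64(-0.0001))
```

```bash
python3 steer.py '[[0.085, 0.0434, -0.0222, 0, 0], [0.085, 0.0434, -0.0222, 0, 0], [0.085, 0.0434, -0.0222, 0, 0], [0.085, 0.0434, -0.0222, 0, 0], [0.085, 0.0434, -0.0222, 0, 0], [0.085, 0, 0, 0, 0], [0.085, 0, 0, 0.04, 0], [0.085, 0, 0, 0.04, 0], [0.085, 0, 0, 0.04, 0], [0.085, 0, 0, 0.004, 0]]'>/dev/null
python3 -c "
from h import *
go([.5453,.1259,.113],0)"
```

```text
tcp [0.5438 0.125  0.1097] yawY -0.0019 q [ 0.23  0.44 -0.04  1.1  -0.    1.8 ] F [ 1.   0.5 -0.1] op 0.0851 gf 0.0 t 10.725
delta tool [ 0.0009  0.0015 -0.0033] ('turn', np.float64(-0.0019))
```

```bash
python3 steer.py '[[0.085, 0.001, 0.001, -0.003, 0], [0.03, 0, 0, 0, 0], [0.03, 0, 0, 0, 0], [0.03, 0, 0, 0, 0], [0.03, 0, 0, 0, 0], [0.03, 0, 0, 0, 0], [0.03, 0, 0, -0.02, 0], [0.03, 0, 0, 0, 0]]' 50
python3 -c "
from h import *
go([.53,-.15,.133],0)"
```

```text
clock: 11.72
tool_pos: [0.5482, 0.1278, 0.1372]
ee_rot: [0.708, 0.707, 0.001, 0.001]
ft_force: [0.7, -0.7, -2.6]
opening: 0.0428
gripper_force: 52.1
tcp [0.5482 0.1278 0.1372] yawY -0.0015 q [0.23 0.42 0.   1.15 0.   1.8 ] F [ 0.7 -0.7 -2.6] op 0.0428 gf 52.1 t 11.725
delta tool [-0.2779 -0.0178  0.0039] ('turn', np.float64(-0.0015))
```

```bash
python3 steer.py '[[0.03, -0.02, -0.001, 0, 0], [0.03, -0.04, -0.003, 0, 0], [0.03, -0.045, -0.003, 0, 0], [0.03, -0.045, -0.003, 0, 0], [0.03, -0.045, -0.003, 0, 0], [0.03, -0.04, -0.003, 0, 0], [0.03, -0.03, -0.002, 0, 0], [0.03, -0.015, 0, 0, 0], [0.03, 0, 0, 0, 0]]'
python3 -c "
from h import *
go([.48,-.371,.133],0)"
```

```text
clock: 12.85
tool_pos: [0.528, -0.1535, 0.1352]
ee_rot: [0.708, 0.706, -0.0, -0.0]
ft_force: [-0.7, 0.4, -2.7]
opening: 0.0431
gripper_force: 54.2
tcp [ 0.528  -0.1535  0.1352] yawY -0.0038 q [-0.28  0.4  -0.03  1.14  0.    1.29] F [-0.7  0.4 -2.7] op 0.0431 gf 54.2 t 12.85
delta tool [-0.2177 -0.0471  0.0022] ('turn', np.float64(-0.0038))
```

```bash
python3 steer.py '[[0.03, -0.02, 0, 0, 0], [0.03, -0.035, -0.003, 0, 0], [0.03, -0.04, -0.006, 0, 0], [0.03, -0.04, -0.012, 0, 0], [0.03, -0.04, -0.012, 0, 0], [0.03, -0.03, -0.01, 0, 0], [0.03, -0.013, -0.004, 0, 0], [0.03, 0, 0, 0, 0], [0.03, 0, 0, 0.006, 0], [0.03, 0, 0, 0.006, 0]]'
python3 -c "
from h import *
go([.48,-.371,.113],0)"
```

```text
clock: 14.1
tool_pos: [0.4818, -0.369, 0.1233]
ee_rot: [0.707, 0.707, 0.0, -0.0]
ft_force: [0.4, -0.3, -2.7]
opening: 0.0426
gripper_force: 54.2
tcp [ 0.4818 -0.369   0.1233] yawY 0.0004 q [-0.65  0.51  0.12  1.18  0.    0.92] F [ 0.4 -0.3 -2.7] op 0.0426 gf 54.2 t 14.1
delta tool [-0.002  -0.0018  0.0103] ('turn', np.float64(0.0004))
```

```bash
python3 steer.py '[[0.03, 0, 0, 0.004, 0], [0.03, 0, 0, 0.002, 0], [0.03, 0, 0, 0.002, 0], [0.03, 0, 0, 0, 0]]' | sed -n '1,4p'; python3 steer.py '[[0.03, 0, 0, 0.002, 0], [0.03, 0, 0, 0.001, 0], [0.03, 0, 0, 0, 0]]' | sed -n '1,5p'
```

```text
clock: 14.6
tool_pos: [0.4812, -0.3708, 0.1178]
ee_rot: [0.708, 0.706, -0.0, 0.001]
ft_force: [-2.8, 1.9, 4.9]
clock: 14.98
tool_pos: [0.4813, -0.3714, 0.1177]
ee_rot: [0.708, 0.706, -0.001, 0.002]
ft_force: [-6.5, 3.4, 18.3]
opening: 0.0429
```

```bash
python3 steer.py '[[0.03, 0, 0, -0.003, 0], [0.085, 0, 0, 0, 0], [0.085, 0, 0, 0, 0], [0.085, 0, 0, 0, 0], [0.085, 0, 0, -0.03, 0], [0.085, 0, 0, -0.05, 0], [0.085, 0.04, 0, -0.05, 0], [0.085, 0.06, 0.01, 0, 0], [0.085, 0.06, 0.01, 0, 0], [0.085, 0.06, 0.01, 0, 0]]'>/dev/null;python3 steer.py '[[0.085, 0.06, 0.02, 0, 0], [0.085, 0.06, 0.02, 0, 0], [0.085, 0.0, 0, 0, 0]]'
python3 -c "
from h import *
t=cam('top');s=cam('scene')
for a in caps(t,(150,110,300,240)): print(a[:2],a[2],onz(t,*a[:2],.124))
for b in caps(s,(180,110,320,230)): print('s',b)
for a in caps(t,(300,155,410,240)): print(a[:2],a[2],onz(t,*a[:2],.124))
save(s,'s2',180,110,340,260,4)
go([.6783,.1425,.24],0)"
```

```text
clock: 16.6
tool_pos: [0.5524, -0.0284, 0.2442]
ee_rot: [0.705, 0.709, 0.0, -0.0]
ft_force: [0.7, -0.3, -0.6]
opening: 0.085
gripper_force: 0.0
(np.float64(221.51449962092494), np.float64(145.69323351023502)) [  59   57 2638] [0.67814655 0.1422444  0.124     ]
(np.float64(179.5482361411087), np.float64(181.1905147588193)) [  61   58 2778] [0.56206063 0.26977598 0.124     ]
s (np.float64(259.03579762409845), np.float64(113.22618795078489), array([  85,   34, 2357], dtype=int32))
s (np.float64(267.80566939890707), np.float64(135.4733606557377), array([ 33,  26, 732], dtype=int32))
s (np.float64(240.55795904887714), np.float64(137.1791611624835), array([ 33,  26, 757], dtype=int32))
(np.float64(384.9915534804754), np.float64(175.13909168081494)) [  64   59 2945] [ 0.59617319 -0.37323198  0.124     ]
(np.float64(385.16210217755446), np.float64(212.4493718592965)) [  65   58 2985] [ 0.47908917 -0.37243452  0.124     ]
tcp [ 0.5514 -0.0321  0.2442] yawY 0.0005 q [-0.06  0.34  0.18  1.41 -0.    1.51] F [0.5 0.2 0.1] op 0.085 gf 0.0 t 16.7
delta tool [0.1746 0.127  0.0041] ('turn', np.float64(0.0005))
```

View pics/s2.png

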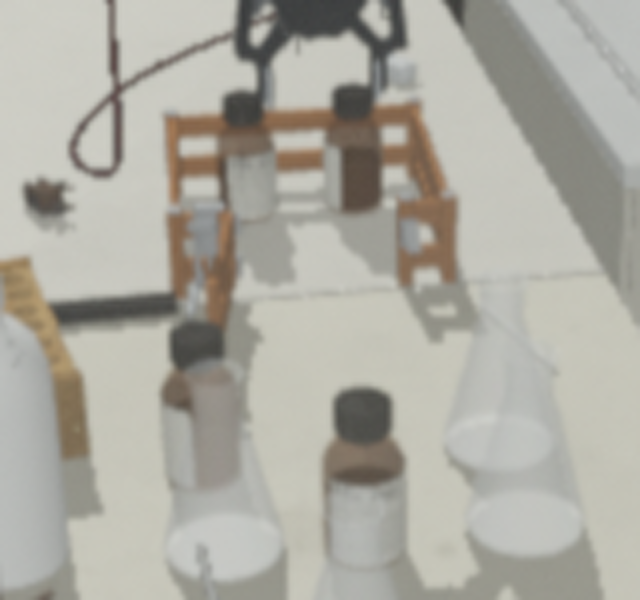

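Bottle_b stands upright in the pen (scene crop 352,145), the gate is open, and bottle_a and bottle_c haven't moved. Bottle_a is next.

```bash
python3 steer.py '[[0.085, 0.0437, 0.032, 0, 0], [0.085, 0.0437, 0.032, 0, 0], [0.085, 0.0437, 0.032, 0, 0], [0.085, 0.0437, 0.032, 0, 0], [0.085, 0, 0, 0, 0], [0.085, 0, 0, 0.04, 0], [0.085, 0, 0, 0.04, 0], [0.085, 0, 0, 0.04, 0], [0.085, 0, 0, 0.01, 0], [0.085, 0, 0, 0, 0]]'>/dev/null
python3 -c "
from h import *
go([.679,.1425,.113],0)"
```

```text
tcp [0.6795 0.1401 0.115 ] yawY -0.0035 q [ 0.2   0.69  0.42  1.29 -0.    1.78] F [ 0.3 -0.1 -0.1] op 0.0851 gf 0.0 t 17.95
delta tool [ 0.0024 -0.0005  0.002 ] ('turn', np.float64(-0.0035))
```

```bash
python3 steer.py '[[0.03, 0.002, 0, 0.001, 0], [0.03, 0, 0, 0, 0], [0.03, 0, 0, 0, 0], [0.03, 0, 0, 0, 0], [0.03, 0, 0, 0, 0], [0.03, 0, 0, -0.02, 0], [0.03, 0, 0, 0, 0], [0.03, -0.01, -0.02, 0, 0], [0.03, -0.03, -0.035, 0, 0], [0.03, -0.03, -0.035, 0, 0]]' 50 | sed -n '1,7p'
python3 steer.py '[[0.03, -0.03, -0.03, 0, 0], [0.03, -0.04, -0.02, 0, 0], [0.03, -0.045, -0.005, 0, 0], [0.03, -0.045, 0, 0, 0], [0.03, -0.04, 0, 0, 0], [0.03, -0.03, 0, 0, 0], [0.03, -0.015, 0, 0, 0], [0.03, 0, 0, 0, 0]]'
python3 -c "
from h import *
go([.601,-.261,.133],0)"
```

```text
clock: 19.2
tool_pos: [0.5878, 0.0734, 0.1319]
ee_rot: [0.707, 0.707, -0.001, -0.001]
ft_force: [0.6, -0.6, -1.7]
opening: 0.0431
gripper_force: 52.4
clock: 20.2
tool_pos: [0.5337, -0.1714, 0.1329]
ee_rot: [0.708, 0.706, -0.0, -0.001]
ft_force: [0.4, 1.1, -3.9]
opening: 0.0434
gripper_force: 52.5
tcp [ 0.5337 -0.1714  0.1329] yawY -0.003 q [-0.31  0.42 -0.    1.15  0.    1.26] F [ 0.4  1.1 -3.9] op 0.0434 gf 52.5 t 20.2
delta tool [-0.0894  0.0675 -0.0002] ('turn', np.float64(-0.003))
```

```bash
python3 steer.py '[[0.03, -0.02, 0, 0, 0], [0.03, -0.03, 0.005, 0, 0], [0.03, -0.025, 0.01, 0, 0], [0.03, -0.01, 0.02, 0, 0], [0.03, -0.004, 0.02, 0, 0], [0.03, 0, 0.012, 0, 0], [0.03, 0, 0, 0, 0], [0.03, 0, 0, 0.008, 0], [0.03, 0, 0, 0.005, 0], [0.03, 0, 0, 0, 0]]'
python3 -c "
from h import *
go([.601,-.261,.118],0)"
```

```text
clock: 21.45
tool_pos: [0.5999, -0.2598, 0.1197]
ee_rot: [0.708, 0.707, -0.0, -0.001]
ft_force: [-0.1, -0.4, -2.2]
opening: 0.0434
gripper_force: 52.5
tcp [ 0.5999 -0.2598  0.1197] yawY -0.0017 q [-0.41  0.61  0.28  1.24 -0.    1.16] F [-0.1 -0.4 -2.2] op 0.0434 gf 52.5 t 21.45
delta tool [-0.0012  0.0011  0.0017] ('turn', np.float64(-0.0017))
```

```bash
python3 steer.py '[[0.03, 0, 0, 0.003, 0], [0.03, 0, 0, 0.002, 0], [0.03, 0, 0, 0, 0]]' | sed -n '1,4p'; python3 steer.py '[[0.03, 0, 0, 0.002, 0], [0.03, 0, 0, 0.002, 0], [0.03, 0, 0, 0, 0]]' | sed -n '1,5p'
```

```text
clock: 21.82
tool_pos: [0.6011, -0.2603, 0.1159]
ee_rot: [0.708, 0.707, 0.0, 0.0]
ft_force: [0.2, 1.0, -1.7]
clock: 22.2
tool_pos: [0.6012, -0.2608, 0.1158]
ee_rot: [0.708, 0.706, 0.0, 0.002]
ft_force: [-6.5, 1.4, 13.7]
opening: 0.043
```

Contact. I'll release, climb, and head back out towards bottle_c.

```bash
python3 steer.py '[[0.03, 0, 0, -0.002, 0], [0.085, 0, 0, 0, 0], [0.085, 0, 0, 0, 0], [0.085, 0, 0, 0, 0], [0.085, 0, 0, -0.03, 0], [0.085, 0, 0, -0.05, 0], [0.085, 0.02, 0, -0.05, 0], [0.085, 0.06, -0.01, 0, 0], [0.085, 0.06, -0.01, 0, 0], [0.085, 0.06, -0.01, 0, 0]]'>/dev/null;python3 steer.py '[[0.085, 0.06, -0.01, 0, 0], [0.085, 0.06, 0, 0, 0], [0.085, 0.06, 0, 0, 0], [0.085, 0, 0, 0, 0]]' | head -2
python3 -c "
from h import *
t=cam('top')
for a in caps(t,(120,110,300,240)): print(a[:2],a[2],onz(t,*a[:2],.124))
for a in caps(t,(300,155,410,240)): print(a[:2],a[2],onz(t,*a[:2],.124))
go([.5625,.2697,.24],0)"
```

```text
clock: 23.95
tool_pos: [0.5612, 0.1244, 0.2432]
(np.float64(179.32585788884745), np.float64(181.27056135770235)) [  58   58 2681] [0.56179213 0.27045998 0.124     ]
(np.float64(349.1809532122905), np.float64(173.20155377094972)) [  62   58 2864] [ 0.59969805 -0.26091468  0.124     ]
(np.float64(384.9731719702099), np.float64(175.197951929587)) [  63   60 2954] [ 0.59598526 -0.3731722   0.124     ]
(np.float64(385.16247913188647), np.float64(212.4242487479132)) [  65   59 2995] [ 0.47916726 -0.37243658  0.124     ]
tcp [0.5613 0.1221 0.2432] yawY 0.0028 q [ 0.21  0.39  0.24  1.42 -0.    1.78] F [-0.2  0.5  0.1] op 0.0852 gf 0.0 t 24.0
delta tool [0.1476 0.0016 0.0032] ('turn', np.float64(0.0028))
```

```bash
python3 steer.py '[[0.085, 0.05, 0, 0, 0], [0.085, 0.05, 0, 0, 0], [0.085, 0.0476, 0.001, 0, 0], [0.085, 0, 0, 0, 0], [0.085, 0, 0, 0.04, 0], [0.085, 0, 0, 0.04, 0], [0.085, 0, 0, 0.04, 0], [0.085, 0, 0, 0.009, 0], [0.085, 0, 0, 0, 0]]'>/dev/null
python3 -c "
from h import *
go([.5625,.270,.113],0)"
```

```text
tcp [0.5633 0.2662 0.1149] yawY -0.0034 q [ 0.44  0.55  0.16  1.18 -0.    2.02] F [-0.1  0.5  1.1] op 0.0853 gf 0.0 t 25.125
delta tool [ 0.0038 -0.0008  0.0019] ('turn', np.float64(-0.0034))
```

```bash
python3 steer.py '[[0.03, 0.003, 0, 0.001, 0], [0.03, 0, 0, 0, 0], [0.03, 0, 0, 0, 0], [0.03, 0, 0, 0, 0], [0.03, 0, 0, 0, 0], [0.03, 0, 0, -0.02, 0], [0.03, 0, 0, 0, 0], [0.03, -0.02, 0, 0, 0], [0.03, -0.04, -0.004, 0, 0], [0.03, -0.045, -0.006, 0, 0]]' 50 | sed -n '1,7p'
python3 steer.py '[[0.03, -0.045, -0.007, 0, 0], [0.03, -0.045, -0.007, 0, 0], [0.03, -0.045, -0.007, 0, 0], [0.03, -0.045, -0.006, 0, 0], [0.03, -0.045, -0.005, 0, 0], [0.03, -0.045, -0.005, 0, 0], [0.03, -0.03, -0.003, 0, 0], [0.03, -0.015, 0, 0, 0], [0.03, 0, 0, 0, 0]]'
python3 -c "
from h import *
go([.485,-.256,.133],0)"
```

```text
clock: 26.38
tool_pos: [0.5515, 0.1634, 0.132]
ee_rot: [0.707, 0.707, -0.001, -0.0]
ft_force: [1.0, -0.2, -3.7]
opening: 0.0436
gripper_force: 52.3
clock: 27.5
tool_pos: [0.5115, -0.1503, 0.133]
ee_rot: [0.708, 0.706, -0.0, -0.0]
ft_force: [-0.1, 0.9, -3.9]
opening: 0.0435
gripper_force: 52.3
tcp [ 0.5115 -0.1503  0.133 ] yawY -0.0036 q [-0.29  0.37 -0.08  1.12 -0.    1.29] F [-0.1  0.9 -3.9] op 0.0435 gf 52.3 t 27.5
delta tool [-0.1058 -0.0261  0.    ] ('turn', np.float64(-0.0036))
```

```bash
python3 steer.py '[[0.03, -0.02, 0, 0, 0], [0.03, -0.03, -0.002, 0, 0], [0.03, -0.03, -0.009, 0, 0], [0.03, -0.018, -0.01, 0, 0], [0.03, -0.008, -0.005, 0, 0], [0.03, 0, 0, 0, 0], [0.03, 0, 0, 0.008, 0], [0.03, 0, 0, 0.005, 0], [0.03, 0, 0, 0.003, 0], [0.03, 0, 0, 0, 0]]'
python3 -c "
from h import *
go([.485,-.256,.118],0)"
```

```text
clock: 28.75
tool_pos: [0.4858, -0.2549, 0.1171]
ee_rot: [0.707, 0.707, -0.0, -0.0]
ft_force: [0.5, 0.1, -3.4]
opening: 0.0433
gripper_force: 52.3
tcp [ 0.4858 -0.2549  0.1171] yawY -0.001 q [-0.48  0.41 -0.06  1.1   0.    1.09] F [ 0.5  0.1 -3.4] op 0.0433 gf 52.3 t 28.75
delta tool [-0.0011 -0.0008 -0.0009] ('turn', np.float64(-0.001))
```

```bash
python3 steer.py '[[0.03, 0, 0, 0.002, 0], [0.03, 0, 0, 0.002, 0], [0.03, 0, 0, 0, 0]]' | sed -n '1,5p'
```

```text
clock: 29.12
tool_pos: [0.4863, -0.256, 0.1157]
ee_rot: [0.708, 0.706, 0.0, 0.001]
ft_force: [-3.4, 0.9, 5.6]
opening: 0.0436
```

```bash
python3 steer.py '[[0.03, 0, 0, -0.001, 0], [0.085, 0, 0, 0, 0], [0.085, 0, 0, 0, 0], [0.085, 0, 0, 0, 0], [0.085, 0, 0, -0.03, 0], [0.085, 0, 0, -0.05, 0], [0.085, 0, 0, -0.05, 0], [0.085, 0, 0, 0, -0.187], [0.085, 0, 0, 0, -0.187], [0.085, 0, 0, 0, -0.187]]'>/dev/null;python3 steer.py '[[0.085, 0, 0, 0, -0.187], [0.085, 0, 0, 0, -0.187], [0.085, 0, 0, 0, -0.187], [0.085, 0, 0, 0, -0.187], [0.085, 0, 0, 0, -0.095], [0.085, 0, 0, 0, 0]]' | head -2
python3 -c "
from h import *
t=cam('top');s=cam('scene')
for a in caps(t,(300,155,410,240)): print(a[:2],a[2],onz(t,*a[:2],.124))
save(t,'t3',250,120,420,250,4);save(s,'s3',200,110,320,220,5)
go([.657,-.0896,.24],1.404)"
```

```text
clock: 31.12
tool_pos: [0.4861, -0.2554, 0.2445]
(np.float64(387.4391786824993), np.float64(178.78064037319763)) [  79  123 3537] [ 0.58481918 -0.38077281  0.124     ]
(np.float64(349.1978656403079), np.float64(173.23416724982505)) [  62   58 2858] [ 0.59959583 -0.26096756  0.124     ]
(np.float64(380.1629818594104), np.float64(171.94869614512473)) [ 29  34 441] [ 0.6059421  -0.35818524  0.124     ]
tcp [ 0.486  -0.2554  0.2446] yawY 1.4009 q [-0.48  0.33  0.17  1.4   0.   -0.31] F [-0.6 -0.   0. ] op 0.0853 gf 0.0 t 31.225
delta tool [-0.1405  0.1923  0.0046] ('turn', np.float64(-0.0031))
```

View pics/t3.png

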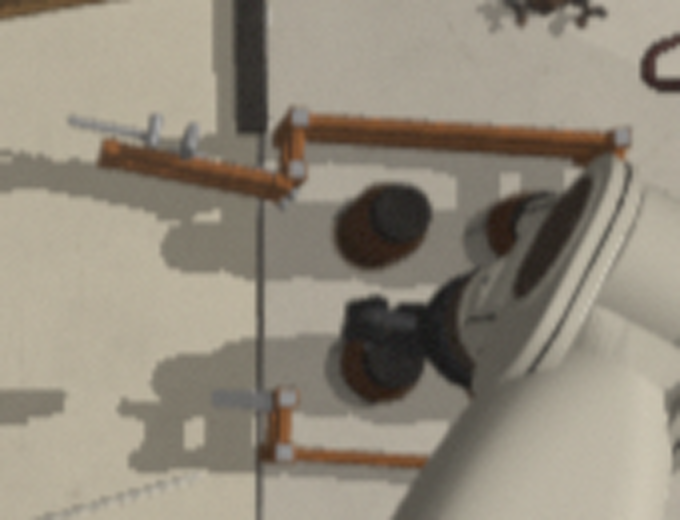

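View pics/s3.png

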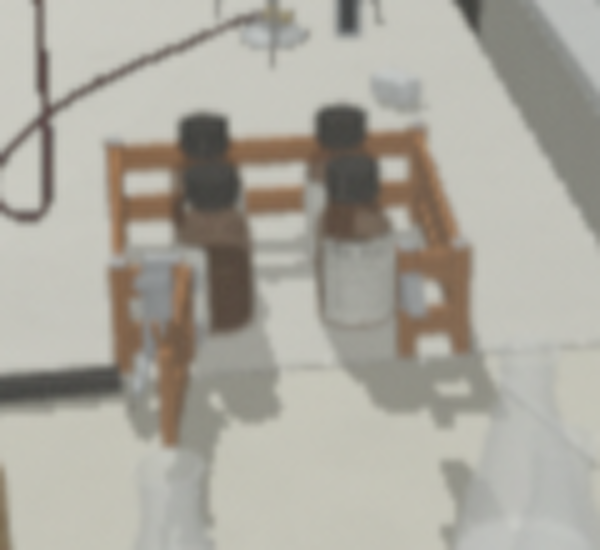

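All four bottles stand upright in the pen (scene crop: caps at 203,130; 340,125; 212,185; 352,178). The gate is still open, with the post at top px (297.5,154.5) and the lever at (288.8,152.5). I'll regrip it.

```bash
python3 steer.py '[[0.085, -0.035, 0.048, 0, 0], [0.085, -0.035, 0.048, 0, 0], [0.085, -0.035, 0.048, 0, 0], [0.085, -0.0355, 0.0483, 0, 0], [0.085, 0, 0, 0, 0]]' | head -2
python3 -c "
from h import *
t=cam('top'); print(onz(t,297.5,154.5,.138),onz(t,288.75,152.5,.138))
go([.657,-.0896,.107],1.404)"
```

```text
clock: 31.85
tool_pos: [0.6589, -0.0853, 0.2422]
[ 0.65268846 -0.0967215   0.138     ] [ 0.65838827 -0.06934927  0.138     ]
tcp [ 0.6575 -0.0873  0.2429] yawY 1.405 q [-0.13  0.59  0.55  1.54 -0.    0.03] F [-0.7 -0.5 -0.4] op 0.0855 gf 0.0 t 31.9
delta tool [-1.000e-04 -2.300e-03  1.359e-01] ('turn', np.float64(0.001))
```

```bash
python3 steer.py '[[0.085, 0, -0.002, 0.035, 0], [0.085, 0, 0, 0.035, 0], [0.085, 0, 0, 0.035, 0], [0.085, 0, 0, 0.03, 0], [0.085, 0, 0, 0, 0], [0.02, 0, 0, 0, 0], [0.02, 0, 0, 0, 0], [0.02, 0, 0, 0, 0], [0.02, 0, 0, 0, 0], [0.02, 0, 0, 0, 0]]' 30 | sed -n '1,7p'
python3 steer.py '[[0.02, 0.0098, 0.0006, 0, -0.1], [0.02, 0.0098, 0.0006, 0, -0.1], [0.02, 0.0098, 0.0006, 0, -0.1], [0.02, 0.0098, 0.0006, 0, -0.1]]' 
python3 -c "
from h import *
go([.5304,-.170,.106],3.0996)"
```

```text
clock: 33.15
tool_pos: [0.6577, -0.0903, 0.1115]
ee_rot: [0.084, 0.996, 0.001, 0.002]
ft_force: [1.0, 2.9, 5.7]
opening: 0.0237
gripper_force: 29.3
clock: 33.65
tool_pos: [0.6183, -0.0865, 0.1115]
ee_rot: [-0.118, 0.993, 0.001, 0.002]
ft_force: [-1.2, 3.7, 6.8]
opening: 0.0235
gripper_force: 29.7
tcp [ 0.6183 -0.0865  0.1115] yawY 1.8068 q [-0.14  0.55  0.16  1.17  0.   -0.38] F [-1.2  3.7  6.8] op 0.0235 gf 29.7 t 33.65
delta tool [ 0.105  -0.0606  0.005 ] ('turn', np.float64(-1.2928))
```

```bash
python3 steer.py '[[0.02, 0.0098, 0.0006, 0, -0.1], [0.02, 0.0098, 0.0006, 0, -0.1], [0.02, 0.0098, 0.0006, 0, -0.1], [0.02, 0.0098, 0.0006, 0, -0.1], [0.02, 0.0098, 0.0006, 0, -0.1], [0.02, 0.0098, 0.0006, 0, -0.1], [0.02, 0.0098, 0.0006, 0, -0.1], [0.02, 0.0098, 0.0006, 0, -0.1]]' | sed -n '1,7p'
python3 steer.py '[[0.02, 0.0098, 0.0006, 0, -0.1], [0.02, 0.0098, 0.0006, 0, -0.1], [0.02, 0.0098, 0.0006, 0, -0.1], [0.02, 0.0098, 0.0006, 0, -0.1], [0.02, 0, 0, 0, 0]]' | sed -n '4,7p'
python3 -c "
from h import *
go([.5295,-.170,.106],3.0996)"
```

```text
clock: 34.65
tool_pos: [0.5498, -0.1245, 0.1114]
ee_rot: [-0.495, 0.869, 0.002, 0.0]
ft_force: [-4.3, 6.3, 11.9]
opening: 0.0232
gripper_force: 29.5
ft_force: [-7.0, 5.3, 14.9]
opening: 0.0238
gripper_force: 29.9
tcp [ 0.532  -0.1606  0.1114] yawY 3.0038 q [-0.29  0.43 -0.05  1.1   0.   -1.73] F [-7.   5.3 14.9] op 0.0238 gf 29.9 t 35.275
delta tool [0.0096 0.0012 0.0054] ('turn', np.float64(-0.0958))
```

```bash
python3 steer.py '[[0.02, 0.0049, 0.0003, 0, -0.05], [0.02, 0.0049, 0.0004, 0, -0.046], [0.02, 0.002, 0, 0, 0], [0.02, 0, 0, 0, 0]]' | sed -n '1,7p'
python3 -c "
from h import *
go([.5295,-.170,.106],3.0996)"
```

```text
clock: 35.78
tool_pos: [0.53, -0.1699, 0.1114]
ee_rot: [-0.693, 0.721, 0.003, 0.001]
ft_force: [-7.8, 9.9, 15.8]
opening: 0.0231
gripper_force: 29.6
tcp [ 0.53   -0.1699  0.1114] yawY 3.1011 q [-0.31  0.43 -0.04  1.1   0.   -1.84] F [-7.8  9.9 15.8] op 0.0231 gf 29.6 t 35.775
delta tool [0.0001 0.0005 0.0054] ('turn', np.float64(0.0015))
```

```bash
python3 steer.py '[[0.05, 0.001, 0, 0, 0], [0.085, 0, 0, 0, 0], [0.085, 0, 0, 0, 0], [0.085, 0, 0, 0, 0], [0.085, 0, 0, -0.03, 0], [0.085, 0, 0, -0.05, 0], [0.085, 0, 0, -0.05, 0], [0.085, -0.06, 0.03, 0, 0], [0.085, -0.06, 0.03, 0, 0], [0.085, -0.06, 0.03, 0, 0]]' | sed -n '1,7p'
python3 steer.py '[[0.085, -0.06, 0.03, 0, 0], [0.085, -0.06, 0.03, 0, 0], [0.085, 0, 0, 0, 0]]' | head -2
python3 -c "
from h import *
t=cam('top');s=cam('scene')
for a in caps(t,(320,155,410,240)): print(a[:2],a[2],onz(t,*a[:2],.124))
im=np.hstack([cv2.resize(d['image'][y0:y0+110,x0:x0+110],None,fx=3.6,fy=3.6,interpolation=2) for d,x0,y0 in((t,308,138),(s,205,115))]);cv2.imwrite('pics/end.png',im)"
```

```text
clock: 37.02
tool_pos: [0.455, -0.0016, 0.2397]
ee_rot: [-0.691, 0.723, -0.0, 0.0]
ft_force: [0.1, -0.2, -0.4]
opening: 0.0848
gripper_force: 0.0
clock: 37.4
tool_pos: [0.403, 0.1145, 0.2398]
(np.float64(349.1865330520394), np.float64(173.2401547116737)) [  62   58 2844] [ 0.59957601 -0.26093197  0.124     ]
(np.float64(385.0117506811989), np.float64(175.15982629427793)) [  63   59 2936] [ 0.59610894 -0.3732946   0.124     ]
(np.float64(347.6400395324854), np.float64(209.59509281540048)) [  63   58 2909] [ 0.48526812 -0.25592539  0.124     ]
(np.float64(385.1387690776377), np.float64(212.42435301924354)) [  65   59 3014] [ 0.47916524 -0.37236293  0.124     ]
```

View pics/end.png

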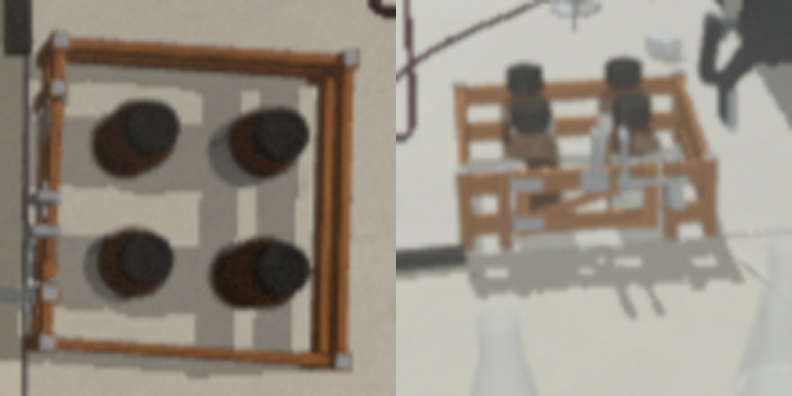

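```bash
python3 steer.py '[[0.085, 0, 0, -0.04, 0], [0.085, 0, 0, -0.02, 0], [0.085, 0, 0, 0, 0], [0.085, 0, 0, 0, 0]]' | head -2
python3 -c "
from h import *
for n,b in(('top',(312,155,330,225)),('scene',(238,145,300,185))):
    a=cv2.imread(f'pics/{n}0.png')[b[1]:b[3],b[0]:b[2]]; c=cam(n)['image'][b[1]:b[3],b[0]:b[2]]
    d=cv2.absdiff(a,c).max(2); ys,xs=np.where(d>40); print(n,d.mean(),len(xs),xs.min()+b[0] if len(xs) else '',xs.max()+b[0] if len(xs) else '')
    if n=='scene': cv2.imwrite('pics/cmp.png',np.hstack([cv2.resize(i,None,fx=6,fy=6,interpolation=2) for i in(a,c)]))"
```

```text
clock: 38.0
tool_pos: [0.4047, 0.1101, 0.2986]
top 10.993650793650794 149 316 329
scene 16.655645161290323 386 238 278
```

View pics/cmp.png

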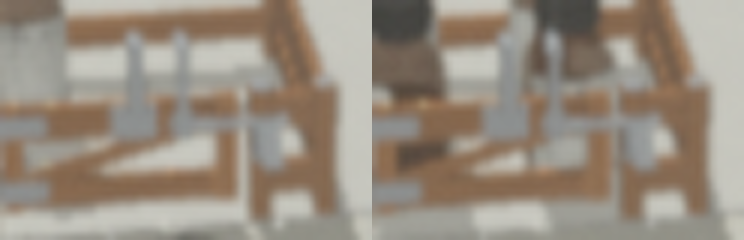

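```bash
python3 -c "
from h import *
save(cam('scene'),'fin',180,130,345,325,3)"
```

```text
(no output)
```

View pics/fin.png

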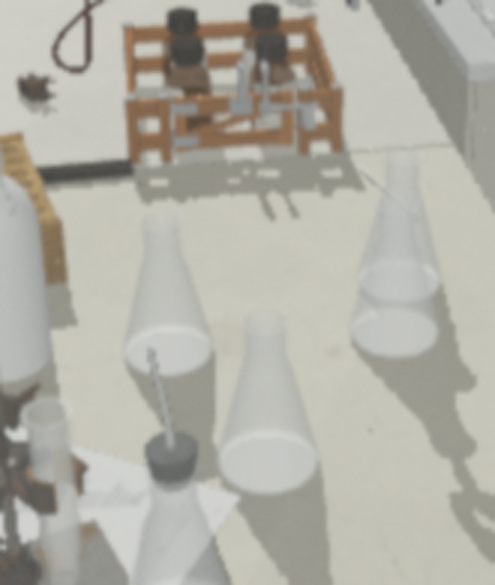

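All four flasks stand upright outside. The right-hand one was nudged about 2–3 cm (base now at crop 400,280), well within the limit. The gate is shut, the bar is down in its catch, and the four bottles stand in the pen.

```bash
python3 -c "
from bench import arm
print(arm.sign_off())"
```

```text
the job is handed in; nothing more can be done
None
```

The job is handed in, but sign-off returned no verdict: the last pictures show all three outside brown bottles upright in the pen with the first, the gate shut with the latch bar down in its catch, and the four flasks upright outside, one shifted by about 2–3 cm.

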